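# Clear the watchmaker's bench: hang the bins, stack the tins

### The arm

A 7-joint arm with a two-finger parallel gripper is mounted at the origin on the work surface. World frame = base frame: x ahead of the robot, y to its left, z up, the work surface at z = 0. Lengths are in m, angles in rad, forces in N, time in s.
With the tool pointing down it reaches from about 0.4 to 0.875 m from the base axis. Payload 19.3 kg.
Tool frame: the origin (TCP) lies at the very end of the fingers, on their centre line; the grasp point (between the pads) lies bot.pinch_z behind it (bot.pinch_z is the distance from the TCP to the grasp point, in m); z points along the fingers, y is the line along which they close (so a half turn about z gives the same grasp; the last joint's range is limited). The gripper opens to 85 mm and grips with 20 to 120 N. Pads are 22 mm wide; open, the fingers measure 114 mm over their backs; the gripper's body (76 mm by 85 mm) begins 54 mm behind the grasp point. The pads swing forward as they close: fully open they stand 13 mm farther back than shut.
Start: joints at [-1.339, 0.521, -0.036, 1.599, 0.021, 1.021, -0.113], TCP at [0.186, 0.597, 0.231] pointing down, gripper open.
Joint ranges: [-2.91, 2.91], [-0.3, 2.13], [-1.5, 1.42], [0.17, 2.43], [-1.26, 4.41], [0.16, 1.93], [-2.52, 2.52]. Speed limits (rad/s): [1.89, 1.89, 2.39, 2.39, 3.01, 3.01, 3.01].

### API

Orientations are given as [roll, pitch, yaw] about the fixed x, y, z axes, in that order (R = Rz(yaw) Ry(pitch) Rx(roll)).
In Python, from workcell import bot, grab_frame, ticket gives the robot as it stands.
- The arm moves only by the tool arm_command, never from a script. Its argument "commands" is a list of rows, each a list of 3 entries, a list of its own where there are three numbers: the shift along the world's x, y, z in mm, then the turn about the world's z in rad, then the gripper command: -1 is fully open, 1 is shut, values between are in proportion. In form: [[[tx, ty, tz], roll, fingers], ...]. A call has 1 to 20 rows; each row shifts and turns the commanded pose from where the row before left it; what a row does not reach is not made up. A row lasts 1/10 s, in which the tool goes at most 50 mm and 8.59 degrees, less where a joint would pass 70% of its speed; a pose out of reach is approached as far as the arm can. A call with a gripper value outside its range is refused whole. The fingers move at their own pace and stop on an object; "newtons" is the grip in N (left out, the last holds). Time passes only in rows, so rows that do not move let the fingers close. It gives the time, the measured TCP pose, the force, the opening and the grip force at its end, in the units of the state.
- bot.observe(): the state, without advancing time (a new reading comes with each control period).
- grab_frame(name): name is "scene" or "side" or "wrist"; returns a dict with "image" (384x512x3 uint8, red, green, blue), "vertical_fov" (degrees; the focal length in pixels is half the picture's height over the tangent of half this angle, whatever the lens; pixels are square), "cx", "cy" (the principal point, pixels), "R" (3x3) and "t" (3): a world point X has camera coordinates R X + t. Camera axes: x right, y down, z forward; pixel columns grow to the right and rows downward; lengths in m; the calibration is good to about 2 mm. A picture is of the moment at which its call begins. There is no depth.
- ticket.job_done(): hands the job in; it is judged then, once.
The state is a dict: "clock": time; "qpos": joint angles; "qd": joint speeds; "joint_efforts": joint torques, N m; "position": TCP position; "tool_rot": TCP orientation; "force": force on the tool from outside, world axes, zero at the start; "moment": the same for the moment, N m; "grip_width": finger opening in m; "finger_force": force on a finger pad.
Only numpy, scipy, OpenCV 4.12 (cv2) and the standard library are available. Lean on these libraries where they do the work, as an engineer would, in place of code of your own. Each camera call takes 0.05 s, during which the arm holds its last target. There are 200 camera calls.

### The job

Clear the watchmaker's mat for the night: hang every parts bin on the rack's rail, on the robot's side, hooking its lip over the rail and swinging it down so that it hangs flat with its foot tucked under the rail, and stack all the closed tins on the tray in one neat column, squarely on the orange field with their long sides along the tray's long side. Any order will do; leave the watch, tools, bottles and other things where they are.

Things in the scene. Friction and masses are not known exactly. Their poses are not given: they have to be found in the camera images.
- rack: Hanging rack, fixed: an aluminium strip on edge (the rail; x +-2.5 mm, y +-165, z 84..120 mm) between two dark posts 128 mm tall at its ends (y = +-171, 12 mm wide, 14 mm deep); open above, behind and below. Origin on the bench under the strip's middle, y along the strip, z up; bins hang on its -x side, facing the robot.
- rail_top (a point): Middle of the rail's top edge, axes as the rack's. A hung bin's lip rests on this edge, its back wall lies against the rail's front, its foot is under the rail with 5 mm to spare: its origin is then about 35 mm in front of the strip's middle and 73 mm above the bench, +x along the rack's +x. Bins 100 mm apart along the rail leave room for fingers.
- tray: Stacking tray, fixed: black rubber plate 94 x 74 x 6 mm with an orange 74 x 54 mm field in the middle of its top. Origin at the centre of its underside (on the bench), x along its long side, z up.
- bin_red: Red open plastic bin, about 90 g, watch parts fixed inside; may be absent. Starts upright on the bench. Origin: centre of the box's underside, z up, +x to its back. Box x +-32 mm, y +-23 (grip across this 46 mm width); side walls 46 mm tall, 3 thick, front wall 38, back wall 50, its outer face at x = 32. A lip and a foot stick out at the back.
- bin_red_lip (a point): On the red bin (x 32, y 0, z 47 mm in its frame, axes as the bin's): where the lip's flat underside meets the back face. The lip, 40 mm wide, 3 thick, reaches from here 7 mm backwards, then its tail, leaning 30 degrees outward, goes down to z = 35, x = 46 (inner face). Hook it with the bin's front raised about 25 degrees.
- bin_red_foot (a point): Rear upper edge of the red bin's foot (x 40, y 0, z 6 mm in its frame): a ledge 36 mm wide, 6 thick, 8 mm out from the back face at the bottom. It would hit the rail if the bin were lowered level; hook the lip tilted, then swing the bin down level and the foot goes under the rail.
- bin_yellow: Yellow open plastic bin, about 90 g, watch parts fixed inside; may be absent. Starts upright on the bench. Origin: centre of the box's underside, z up, +x to its back. Box x +-32 mm, y +-23 (grip across this 46 mm width); side walls 46 mm tall, 3 thick, front wall 38, back wall 50, its outer face at x = 32. A lip and a foot stick out at the back.
- bin_yellow_lip (a point): On the yellow bin (x 32, y 0, z 47 mm in its frame, axes as the bin's): where the lip's flat underside meets the back face. The lip, 40 mm wide, 3 thick, reaches from here 7 mm backwards, then its tail, leaning 30 degrees outward, goes down to z = 35, x = 46 (inner face). Hook it with the bin's front raised about 25 degrees.
- bin_yellow_foot (a point): Rear upper edge of the yellow bin's foot (x 40, y 0, z 6 mm in its frame): a ledge 36 mm wide, 6 thick, 8 mm out from the back face at the bottom. It would hit the rail if the bin were lowered level; hook the lip tilted, then swing the bin down level and the foot goes under the rail.
- bin_white: White open plastic bin, about 90 g, watch parts fixed inside; may be absent. Starts upright on the bench. Origin: centre of the box's underside, z up, +x to its back. Box x +-32 mm, y +-23 (grip across this 46 mm width); side walls 46 mm tall, 3 thick, front wall 38, back wall 50, its outer face at x = 32. A lip and a foot stick out at the back.
- bin_white_lip (a point): On the white bin (x 32, y 0, z 47 mm in its frame, axes as the bin's): where the lip's flat underside meets the back face. The lip, 40 mm wide, 3 thick, reaches from here 7 mm backwards, then its tail, leaning 30 degrees outward, goes down to z = 35, x = 46 (inner face). Hook it with the bin's front raised about 25 degrees.
- bin_white_foot (a point): Rear upper edge of the white bin's foot (x 40, y 0, z 6 mm in its frame): a ledge 36 mm wide, 6 thick, 8 mm out from the back face at the bottom. It would hit the rail if the bin were lowered level; hook the lip tilted, then swing the bin down level and the foot goes under the rail.
- tin_blue: Closed flat tin, aluminium with a blue lid, 74 x 54 x 32 mm, 110 g (varies); may be absent. Origin at the centre of its underside, x along its long side, z up. One solid piece: the lid does not come off.
- tin_green: Closed flat tin, aluminium with a green lid, 74 x 54 x 32 mm, 110 g (varies); may be absent. Origin at the centre of its underside, x along its long side, z up. One solid piece: the lid does not come off.
- tin_red: Closed flat tin, aluminium with a red lid, 74 x 54 x 32 mm, 110 g (varies); may be absent. Origin at the centre of its underside, x along its long side, z up. One solid piece: the lid does not come off.
- tin_grey: Closed flat tin, aluminium with a grey lid, 74 x 54 x 32 mm, 110 g (varies); may be absent. Origin at the centre of its underside, x along its long side, z up. One solid piece: the lid does not come off.
- tin_yellow: Closed flat tin, aluminium with a yellow lid, 74 x 54 x 32 mm, 110 g (varies); may be absent. Origin at the centre of its underside, x along its long side, z up. One solid piece: the lid does not come off.
- watch: Watch head, steel disc 38 mm across, 9 mm thick, white dial; loose, to be left where it is. Origin in its underside's centre.
- barrel: Brass spring barrel, disc 42 mm across, 7 mm tall; loose, to be left where it is. Origin in its underside's centre.
- oiler: Small amber glass bottle, 34 mm across, 75 mm tall; loose, to be left where it is. Origin in its underside's centre.
- jar: Glass jar with metal lid, 52 mm across, 60 mm tall; loose, to be left where it is. Origin in its underside's centre.
- driver: Green-handled screwdriver lying down, 130 mm long; loose, to be left where it is. Origin under its middle, handle to its -x.
- loupe: Black eye loupe, cone 34 mm across, 26 mm tall; loose, to be left where it is. Origin in its underside's centre.

How it is judged:
By the outcome, as a careful person would: the job done as asked, in the order asked, and still so for the second after the job is handed in, with the robot touching nothing.
Of bin_red, bin_yellow, bin_white only 2 to 3 are there at a start; the rules pass over those that are not, and their reading is None.
Of tin_blue, tin_green, tin_red, tin_grey, tin_yellow only 4 to 5 are there at a start; the rules pass over those that are not, and their reading is None.
At some moment in a run one of bin_red, bin_yellow, bin_white may be knocked a few centimetres aside while the robot is not near it.
It also fails if it takes over 208 s, if anything falls off the work surface, if the arm or the gripper's body presses on something with over 40 N, if the wrist force passes 120 N, or if a joint passes its speed limit or range.

## Working session

There is one attempt and no reset: what is moved stays moved. The work goes in short steps, Python scripts to look and compute and a tool call to move; the robot and the scene stay as the last step left them, time stands still between calls to the robot, and variables do not carry over. Pictures are saved under pics/ and viewed, at most 14 in all, crops included, and the job is handed in when it is done.

Besides the shell and the picture viewer there is one more tool, called after "Request:" by a JSON object that holds its "method" and its "body", one argument or row to a line. arm_command: Moves the arm, as the interface text tells. Its arguments: {"type":"object","properties":{"commands":{"type":"array"},"newtons":{"type":"number"}},"required":["commands"]}

```bash
mkdir -p pics
cat > h.py <<'E'
import numpy as np, cv2
from workcell import bot, grab_frame, ticket
def cam(n,save=None):
    f=grab_frame(n)
    if save: cv2.imwrite(f'pics/{save}.png',f['image'][:,:,::-1])
    return f
def ray(f,u,v):
    h=f['image'].shape[0]; F=h/2/np.tan(np.radians(f['vertical_fov'])/2)
    R=np.array(f['R']);t=np.array(f['t'])
    return -R.T@t, R.T@np.array([(u-f['cx'])/F,(v-f['cy'])/F,1.])
def at(f,u,v,z):
    c,d=ray(f,u,v); return c+d*(z-c[2])/d[2]
def proj(f,X):
    h=f['image'].shape[0]; F=h/2/np.tan(np.radians(f['vertical_fov'])/2)
    p=np.array(f['R'])@np.array(X)+np.array(f['t']); return f['cx']+F*p[0]/p[2], f['cy']+F*p[1]/p[2]
E
python3 - <<'E'
from h import *
import pickle
print({k:np.round(v,3) for k,v in bot.observe().items()}, bot.pinch_z)
d={}
for n in ['scene','side','wrist']:
    f=cam(n); d[n]=f
    print(n,f['vertical_fov'],f['cx'],f['cy'],np.round(ray(f,256,192),3))
    cv2.imwrite(f'pics/{n}0.png',cv2.resize(f['image'][:,:,::-1],(800,600),interpolation=cv2.INTER_CUBIC))
pickle.dump(d,open('f0.pkl','wb'))
E
```

```text
{'clock': np.float64(0.0), 'qpos': array([-1.339,  0.522, -0.036,  1.6  ,  0.021,  1.021, -0.113]), 'qd': array([-0.001,  0.   ,  0.   , -0.003,  0.001, -0.001, -0.001]), 'joint_efforts': array([ 1.0000e-03, -9.2712e+01,  1.9800e+00, -3.6994e+01,  1.8000e-02,
        8.0000e-03, -0.0000e+00]), 'position': array([0.186, 0.596, 0.231]), 'tool_rot': array([-3.14,  0.  ,  2.84]), 'force': array([-0.108, -0.283,  0.738]), 'moment': array([-0.009,  0.018,  0.031]), 'finger_force': np.float64(0.0), 'grip_width': np.float64(0.086)} 0.0187
scene 51.4613113607292 253.03523969651513 187.56928032408948 [[ 1.439 -0.246  0.731]
 [-0.789  0.184 -0.586]]
side 47.407085784358614 259.4188174009104 195.4110282134226 [[ 0.284 -0.803  1.103]
 [ 0.208  0.589 -0.781]]
wrist 61.21503011157771 256.48623168510966 194.6164027888152 [[ 0.105  0.621  0.373]
 [ 0.303 -0.097 -0.948]]
```

View pics/scene0.png

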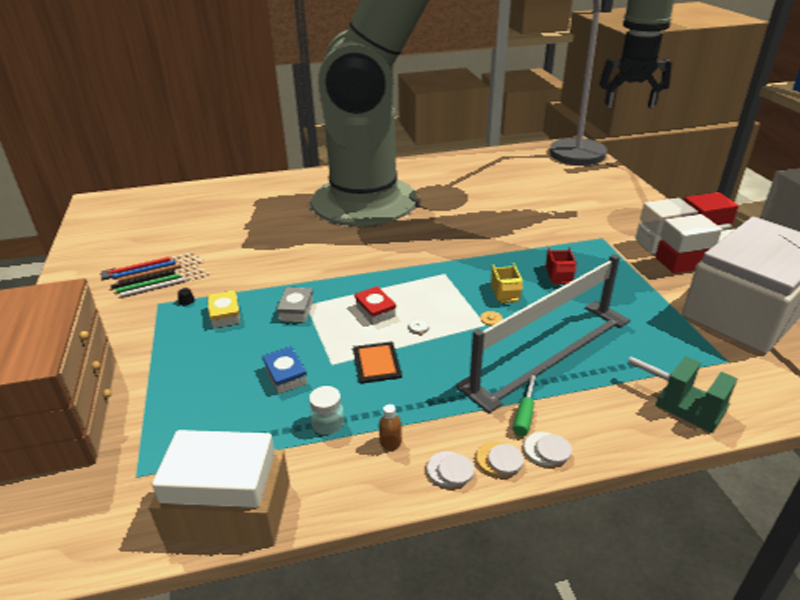

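View pics/side0.png

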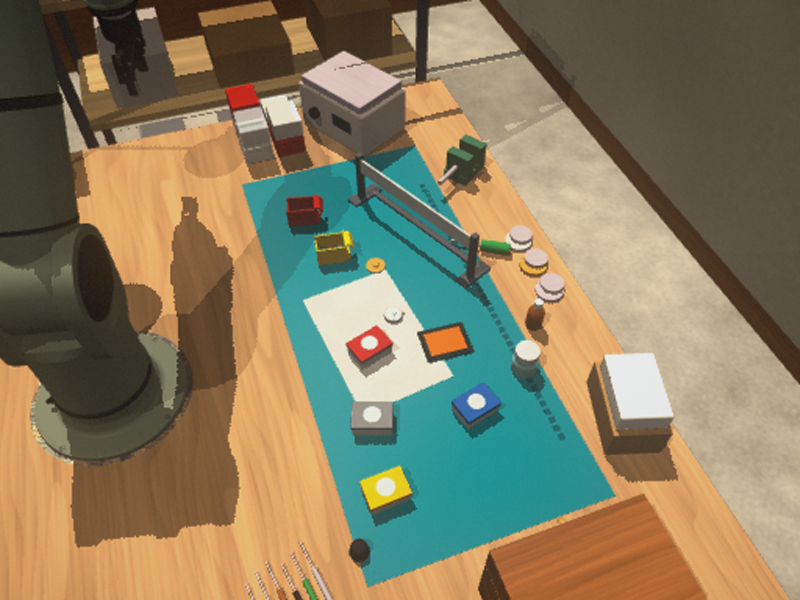

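Run:
```python
import pickle,cv2
d=pickle.load(open('f0.pkl','rb'))
im=d['side']['image'][:,:,::-1]
cv2.imwrite('pics/c1.png',cv2.resize(im[94:190,175:320],None,fx=5.5,fy=5.5,interpolation=cv2.INTER_CUBIC))
cv2.imwrite('pics/c2.png',cv2.resize(im[204:332,216:330],None,fx=4.6,fy=4.6,interpolation=cv2.INTER_CUBIC))
```

```text
(no output)
```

View pics/c1.png

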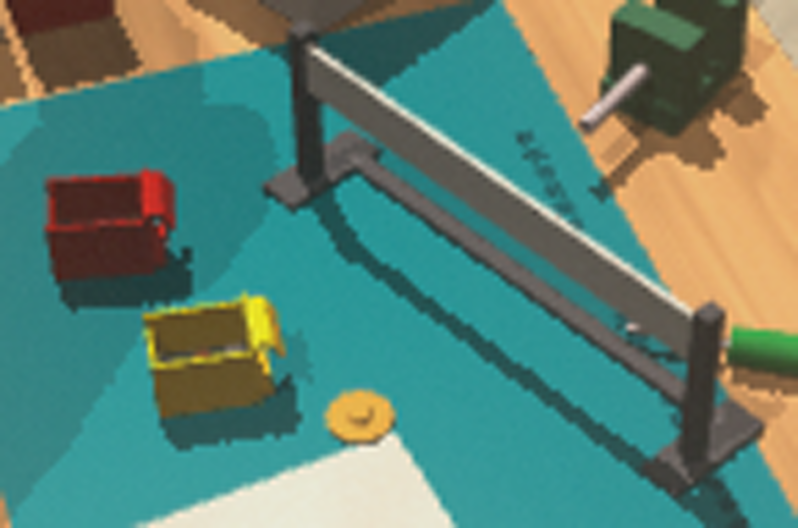

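View pics/c2.png

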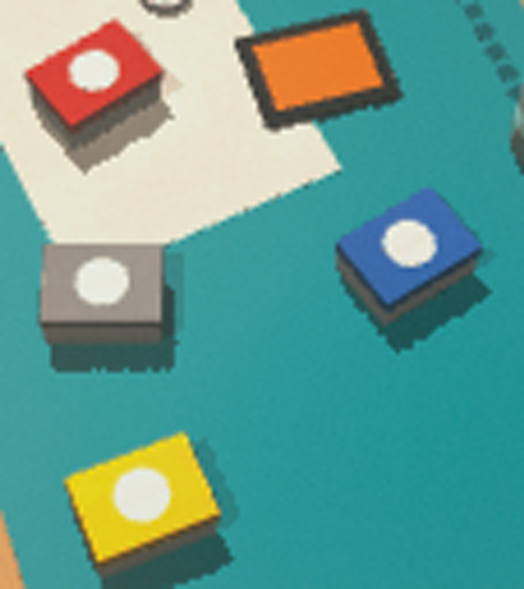

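```bash
cat > m.py <<'E'
from h import *
import pickle
from scipy.optimize import least_squares
d=pickle.load(open('f0.pkl','rb'));f=d['side']
c1=lambda p:(p[0]/5.5+175-.4,p[1]/5.5+94-.4)
c2=lambda p:(p[0]/4.6+216-.4,p[1]/4.6+204-.4)
def fit(f,M,P,g=(.55,0,0)):
    def X(q): 
        c,s=np.cos(q[2]),np.sin(q[2]); return [(q[0]+c*m[0]/1e3-s*m[1]/1e3,q[1]+s*m[0]/1e3+c*m[1]/1e3,m[2]/1e3) for m in M]
    r=least_squares(lambda q:(np.array([proj(f,x) for x in X(q)])-P).ravel(),g)
    return r.x, np.abs(r.fun).max()
if __name__=='__main__':
    T=[(-37,27,32),(37,27,32),(37,-27,32),(-37,-27,32)]
    for n,P in dict(red=[(27,75),(116,20),(163,72),(72,130)],grey=[(46,243),(164,243),(163,322),(40,323)],
        blue=[(337,245),(430,188),(482,245),(388,307)],yellow=[(66,480),(183,433),(219,515),(98,563)]).items():
        print('tin',n,*fit(f,T,[c2(p) for p in P]))
    for a,b,P in [(37,27,[(250,49),(357,22),(384,90),(277,112)]),(47,37,[(237,40),(366,11),(400,94),(270,129)])]:
        print('tray',*fit(f,[(-a,b,6),(a,b,6),(a,-b,6),(-a,-b,6)],[c2(p) for p in P]))
    B=[(-32,23,46),(-32,-23,46),(-32,-23,0),(32,-23,0)]
    print('red',*fit(f,B,[c1(p) for p in [(47,178),(50,230),(57,281),(163,271)]]))
    print('yel',*fit(f,B,[c1(p) for p in [(146,313),(152,365),(163,418),(273,402)]]))
    print('rack',*fit(f,[(0,165,120),(0,-165,120),(0,171,128),(0,-171,128)],[c1(p) for p in [(312,45),(692,312),(303,32),(708,312)]]))
E
python3 m.py
python3 - <<'E'
import pickle,cv2
d=pickle.load(open('f0.pkl','rb'))
im=d['scene']['image'][:,:,::-1]
cv2.imwrite('pics/c3.png',cv2.resize(im[150:268,290:406],None,fx=5,fy=5,interpolation=cv2.INTER_CUBIC))
E
```

```text
tin red [ 0.47851792 -0.07534193  0.31240874] 0.6352466869775242
tin grey [ 0.43634617 -0.22284231 -0.34374897] 0.45287986324566987
tin blue [ 0.62026621 -0.26124645  0.2626256 ] 0.6506689831648202
tin yellow [ 0.41454902 -0.35949636  0.05331841] 0.6585476641372452
tray [ 0.62441626 -0.1026504  -0.0620649 ] 0.5701513965899494
tray [ 0.6252885  -0.10275151 -0.05638432] 0.8139125321264942
red [ 0.45042848  0.32916465 -0.19639698] 0.6196661295985848
yel [ 0.48125604  0.19599245 -0.13930405] 1.0706666729448102
rack [0.66531124 0.19429726 0.42507587] 1.0412032408150367
```

View pics/c3.png

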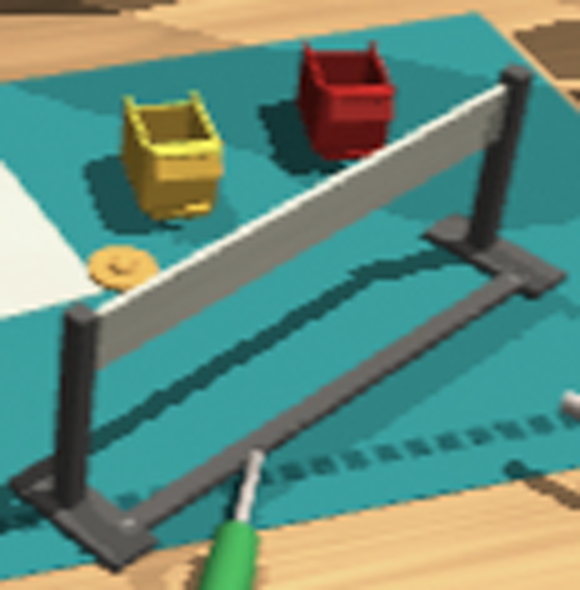

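The pictures show two bins (red, yellow), four tins (red, grey, blue, yellow), the tray with its orange field and the rack, yawed about 0.42 rad. I'll go to the red bin first.

Request:
{"method": "arm_command", "body": {
  "commands": [
    [[22, -22, -4], 0.01, -1],
    [[22, -22, -4], 0.01, -1],
    [[22, -22, -4], 0.01, -1],
    [[22, -22, -4], 0.01, -1],
    [[22, -22, -4], 0.01, -1],
    [[22, -22, -4], 0.01, -1],
    [[22, -22, -4], 0.01, -1],
    [[22, -22, -4], 0.01, -1],
    [[22, -22, -4], 0.01, -1],
    [[22, -22, -4], 0.01, -1],
    [[22, -22, -4], 0.0, -1],
    [[22, -24, -4], 0.0, -1],
    [[0, 0, 0], 0, -1],
    [[0, 0, 0], 0, -1],
    [[0, 0, 0], 0, -1]
  ],
  "newtons": 30
}}

```text
clock: 1.65
position: [0.4491, 0.3315, 0.1833]
tool_rot: [3.141, -0.0, 2.941]
force: [0.1, 0.2, -0.0]
grip_width: 0.0852
finger_force: 0.0
```

```bash
cat > st.py <<'E'
from h import *
def st():
    o=bot.observe(); print('t',round(o['clock'],2),'pos',np.round(np.array(o['position'])*1e3,1),'rot',np.round(o['tool_rot'],3),'F',np.round(o['force'],1),'w',round(o['grip_width']*1e3,1),'ff',round(float(o['finger_force']),1)); print('q',np.round(o['qpos'],2))
E
python3 - <<'E'
from st import *
import pickle
st()
f=cam('wrist');pickle.dump(f,open('fw1.pkl','wb'))
im=np.ascontiguousarray(f['image'][:,:,::-1])
cv2.imwrite('pics/w1.png',cv2.resize(im,(800,600),interpolation=cv2.INTER_CUBIC))
E
```

```text
t 1.65 pos [449.1 331.5 183.3] rot [ 3.141 -0.     2.941] F [ 0.1  0.2 -0. ] w 85.2 ff 0.0
q [-0.74  0.47 -0.01  1.83  0.    0.84  0.62]
```

View pics/w1.png

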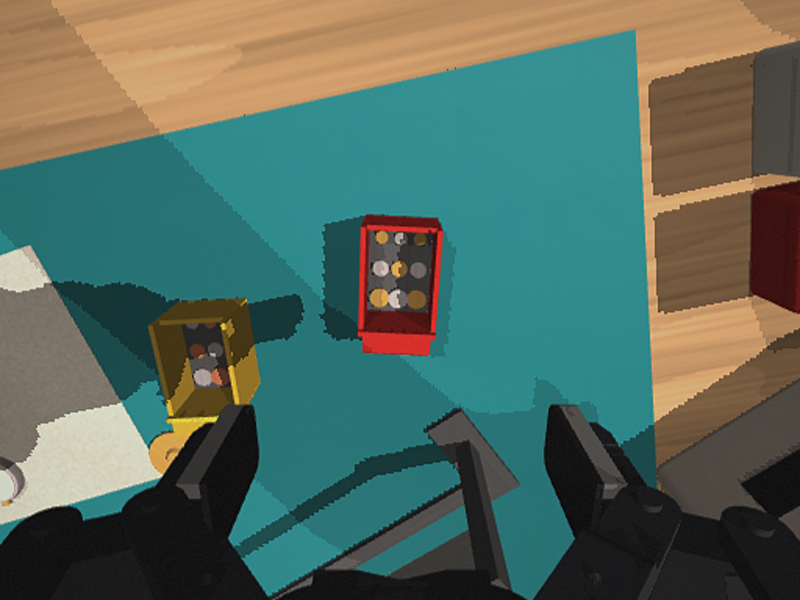

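Run:
```python
from m import *
f=pickle.load(open('fw1.pkl','rb'))
M=[(-32,-23,46),(-32,23,46),(32,-23,50),(32,23,50)]
P=np.array([(361,229),(442,231),(360,333),(439,334)])*.64
print(fit(f,M,P,(.45,.33,-.2)))
# yellow: corners
M=[(-32,-23,46),(-32,23,46),(32,23,50),(32,-23,50)]
P=np.array([(158,326),(245,305),(258,385) ,(170,417)])*.64
g,e=fit(f,M[:2],P[:2],(.48,.2,-.14));print(g,e)
s=pickle.load(open('f0.pkl','rb'))['scene']
for q in [(0,165,120),(0,-165,120),(0,171,128),(0,-171,128)]:
    c,n=np.cos(.425),np.sin(.425); u,v=proj(s,(.6653+c*q[0]/1e3-n*q[1]/1e3,.1943+n*q[0]/1e3+c*q[1]/1e3,q[2]/1e3)); print(((u-290)*5,(v-150)*5))
M=[(0,165,120),(0,-165,120),(0,171,128),(0,-171,128)]
P=[(x/5+289.6,y/5+149.6) for x,y in [(503,88),(101,310),(517,72),(80,310)]]
print('rack scene',fit(s,M,P,(.66,.19,.4)))
```

```text
(array([ 0.44815252,  0.33139304, -0.21955451]), np.float64(2.177696520254017))
[0.47654115 0.21335369 0.02150659] 4.137518081835452
(np.float64(505.38711642296903), np.float64(83.81129425485057))
(np.float64(83.64156981358803), np.float64(315.89059457486474))
(np.float64(514.5023302856868), np.float64(68.21484104045311))
(np.float64(75.56995610255399), np.float64(307.89715150296615))
rack scene (array([0.66399406, 0.19693614, 0.43512342]), np.float64(1.7392148361253703))
```

Request:
{"method": "arm_command", "body": {
  "commands": [
    [[0, -1, -21], 0, -1],
    [[0, 0, -21], 0, -1],
    [[0, 0, -21], 0, -1],
    [[0, 0, -21], 0, -1],
    [[0, 0, -21], 0, -1],
    [[0, 0, -21], 0, -1],
    [[0, 0, -21], 0, -1],
    [[0, 0, -21], 0, -1],
    [[0, 0, 0], 0, -1],
    [[0, 0, 0], 0, 0.2],
    [[0, 0, 0], 0, 0.2],
    [[0, 0, 0], 0, 0.2],
    [[0, 0, 0], 0, 0.2],
    [[0, 0, 0], 0, 0.2],
    [[0, 0, 0], 0, 0.2],
    [[0, 0, 0], 0, 0.2]
  ],
  "newtons": 30
}}

```text
clock: 3.3
position: [0.4502, 0.3303, 0.0166]
tool_rot: [3.14, 0.001, 2.94]
force: [-1.5, -0.0, 9.1]
grip_width: 0.0459
finger_force: 29.3
```

Request:
{"method": "arm_command", "body": {
  "commands": [
    [[0, 0, 20], 0, 0.2],
    [[0, 0, 30], 0, 0.2],
    [[0, 0, 30], 0, 0.2],
    [[0, 0, 30], 0, 0.2],
    [[0, 0, 30], 0, 0.2],
    [[0, 0, 25], 0, 0.2],
    [[22, -8, 0], 0.063, 0.2],
    [[22, -8, 0], 0.063, 0.2],
    [[22, -8, 0], 0.063, 0.2],
    [[22, -8, 0], 0.063, 0.2],
    [[22, -8, 0], 0.063, 0.2],
    [[22, -8, 0], 0.063, 0.2],
    [[22, -8, 0], 0.063, 0.2],
    [[22, -8, 0], 0.063, 0.2],
    [[22, -8, 0], 0.063, 0.2],
    [[21, -6, 0], 0.063, 0.2],
    [[0, 0, 0], 0, 0.2],
    [[0, 0, 0], 0, 0.2],
    [[0, 0, 0], 0, 0.2]
  ]
}}

```text
clock: 5.2
position: [0.6681, 0.2523, 0.1807]
tool_rot: [3.141, 0.0, -2.713]
force: [-0.1, -0.1, -1.4]
grip_width: 0.0461
finger_force: 31.3
```

Run:
```python
from st import *
import pickle
st()
a=cam('side');b=cam('scene');pickle.dump((a,b),open('f2.pkl','wb'))
P=(.66,.25,.17)
out=[]
for f in (a,b):
    u,v=map(int,proj(f,P)); im=np.ascontiguousarray(f['image'][:,:,::-1]); c=im[v-60:v+60,u-80:u+80]; print(u-80,v-60); out.append(cv2.resize(c,None,fx=3.7,fy=3.7,interpolation=cv2.INTER_CUBIC)[:, :])
    print(u,v)
cv2.imwrite('pics/p2.png',cv2.resize(np.hstack([cv2.resize(o,(400,300)) for o in out]),(800,300)))
cv2.imwrite('pics/p2a.png',cv2.resize(np.vstack(out),(400,600)))
```

```text
t 5.2 pos [668.1 252.3 180.7] rot [ 3.141  0.    -2.713] F [-0.1 -0.1 -1.4] w 46.1 ff 31.3
q [-0.36  0.72 -0.14  1.37  0.1   1.06  1.48]
177 42
257 102
293 108
373 168
```

View pics/p2.png

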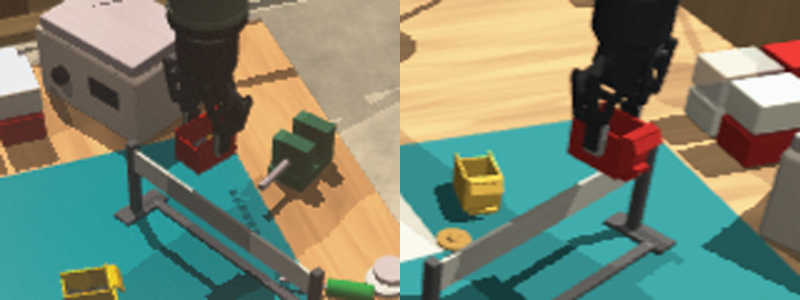

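Request:
{"method": "arm_command", "body": {
  "commands": [
    [[-2, -1, -15], 0, 0.2],
    [[0, 0, -15], 0, 0.2],
    [[0, 0, -8], 0, 0.2],
    [[0, 0, -2], 0, 0.2],
    [[0, 0, -2], 0, 0.2],
    [[0, 0, -2], 0, 0.2],
    [[0, 0, -2], 0, 0.2],
    [[0, 0, -2], 0, 0.2],
    [[0, 0, -2], 0, 0.2],
    [[0, 0, -2], 0, 0.2],
    [[0, 0, 0], 0, 0.2]
  ]
}}

```text
clock: 6.4
position: [0.6698, 0.2526, 0.1317]
tool_rot: [3.141, 0.009, -2.713]
force: [7.6, 5.6, 18.4]
grip_width: 0.0455
finger_force: 30.1
```

```bash
cat > look.py <<'E'
from st import *
import sys,pickle
st()
name=sys.argv[1];P=[float(x) for x in sys.argv[2:5]];W=int(sys.argv[5]) if len(sys.argv)>5 else 40
out=[];fs=[]
for n in ('side','scene'):
    f=cam(n); fs.append(f); u,v=map(int,proj(f,P)); im=f['image'][:,:,::-1]; y0,x0=max(0,v-W),max(0,u-W)
    print(n,'crop origin',x0,y0,'scale',400/(2*W)); out.append(cv2.resize(np.ascontiguousarray(im[y0:y0+2*W,x0:x0+2*W]),(400,400),interpolation=cv2.INTER_CUBIC))
pickle.dump(fs,open(name+'.pkl','wb'));cv2.imwrite(f'pics/{name}.png',np.hstack(out))
E
python3 look.py p3 .665 .25 .15
```

```text
t 6.4 pos [669.8 252.6 131.7] rot [ 3.141  0.009 -2.713] F [ 7.6  5.6 18.4] w 45.5 ff 30.1
q [-0.36  0.77 -0.14  1.42  0.11  0.96  1.47]
side crop origin 218 67 scale 5.0
scene crop origin 333 135 scale 5.0
```

View pics/p3.png

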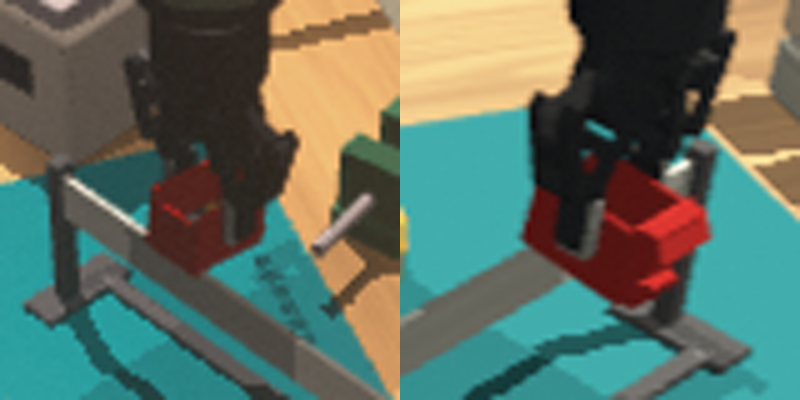

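Request:
{"method": "arm_command", "body": {
  "commands": [
    [[0, 0, -2], 0, 0.2],
    [[0, 0, -1], 0, 0.2],
    [[0, 0, 0], 0, 0.2],
    [[0, 0, 10], 0, 0.2],
    [[0, 0, 15], 0, 0.2],
    [[0, 0, 15], 0, 0.2],
    [[-5, -2, 10], 0, 0.2],
    [[-10, -4, 0], 0, 0.2],
    [[-15, -7, 0], 0, 0.2],
    [[-15, -7, 0], 0, 0.2],
    [[-9, -5, 0], 0, 0.2],
    [[0, 0, 0], 0, 0.2],
    [[0, 0, 0], 0, 0.2],
    [[0, 0, 0], 0, 0.2]
  ]
}}

```text
clock: 7.9
position: [0.6132, 0.226, 0.1753]
tool_rot: [3.142, 0.0, -2.713]
force: [-0.3, 0.6, -1.3]
grip_width: 0.0452
finger_force: 31.5
```

```bash
python3 look.py p4 .62 .23 .16
```

```text
t 7.9 pos [613.2 226.  175.3] rot [ 3.142  0.    -2.713] F [-0.3  0.6 -1.3] w 45.2 ff 31.5
q [-0.35  0.63 -0.15  1.57  0.1   0.96  1.47]
side crop origin 207 71 scale 5.0
scene crop origin 319 124 scale 5.0
```

View pics/p4.png

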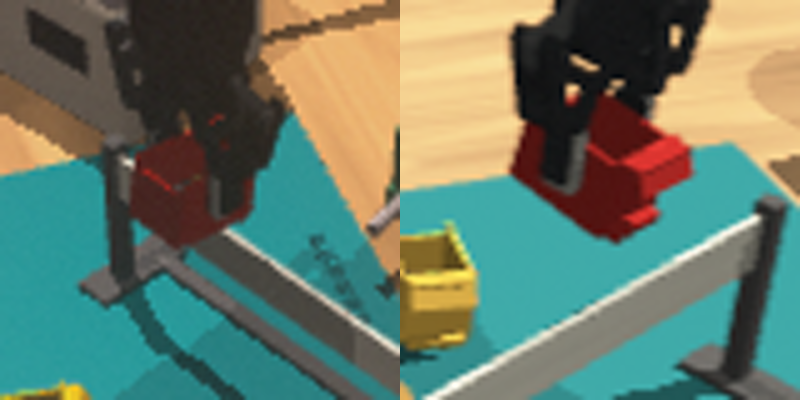

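```bash
cat > fitbin.py <<'E'
from h import *
import pickle,sys
from scipy.optimize import minimize
from scipy.spatial.transform import Rotation as Ro
def box(x0,x1,y0,y1,z0,z1): return np.array([(x,y,z) for x in(x0,x1) for y in(y0,y1) for z in(z0,z1)],float)
tail=np.array([(x,y,z) for y in(-20,20) for x,z in((39,47),(46,35),(48.6,36.5),(41.6,50))],float)
BIN=[box(-32,32,-23,-20,0,46),box(-32,32,20,23,0,46),box(-32,-29,-23,23,0,38),box(29,32,-23,23,0,50),box(-32,32,-23,23,0,3),
     box(32,39,-20,20,47,50),tail,box(32,40,-18,18,0,6)]
S=4
def mask(f,q,shape,o):
    R=Ro.from_euler('ZY',[q[3],q[4]]).as_matrix(); m=np.zeros(shape,np.uint8)
    for b in BIN:
        p=np.array([proj(f,x) for x in (b/1e3@R.T+q[:3])])
        h=cv2.convexHull(np.float32((p-o+.5)*S)); cv2.fillConvexPoly(m,np.int32(np.round(h)),1)
    return m
def fitbin(fs,q0,col,free=(0,1,2,3,4),W=36):
    D=[]
    for f in fs:
        u,v=map(int,proj(f,q0[:3])); o=np.array([max(0,u-W),max(0,v-W)]); im=f['image'][o[1]:o[1]+2*W,o[0]:o[0]+2*W].astype(int)
        r,g,b=im[...,0],im[...,1],im[...,2]
        c=(r>1.8*g)&(r>50)&(r>1.8*b) if col=='red' else (r>1.6*b)&(g>1.5*b)&(r>70)&(r<2.2*g)&(b<110)
        n=(r+g+b<150)&~c
        up=lambda a:cv2.resize(a.astype(np.uint8),None,fx=S,fy=S,interpolation=cv2.INTER_NEAREST)
        lab,st_=cv2.connectedComponentsWithStats(c.astype(np.uint8))[1:3]
        # drop specks far from guess
        m=mask(f,q0,(2*W*S,2*W*S),o); near=cv2.dilate(m,np.ones((41,41)))
        C=up(c)&near; D.append((f,o,C,up(n)))
    def cost(p):
        q=np.array(q0,float); q[list(free)]=p[:]*np.where(np.array(free)<3,.01,.2)
        return sum(((C==1)&(m==0)).sum()+((m==1)&(C==0)&(N==0)).sum() for f,o,C,N in D for m in [mask(f,q,C.shape,o)])/S/S
    p=np.array(q0,float)[list(free)]/np.where(np.array(free)<3,.01,.2)
    for _ in range(3):
        r=minimize(cost,p,method='Nelder-Mead',options=dict(initial_simplex=np.vstack([p]+[p+.6*e for e in np.eye(len(p))]),xatol=1e-2,fatol=.05,maxiter=400)); p=r.x
    q=np.array(q0,float); q[list(free)]=p*np.where(np.array(free)<3,.01,.2)
    return q, r.fun, [int(C.sum()/S/S) for _,_,C,_ in D]
E
python3 - <<'E'
from fitbin import *
fs=pickle.load(open('p4.pkl','rb'))
for ff in (fs,fs[:1],fs[1:]):
    q,e,n=fitbin(ff,(.613,.226,.16,.43,.4),'red'); print(np.round(q,4),e,n)
d=pickle.load(open('f0.pkl','rb'))
for c,q0 in (('red',(.449,.33,0,-.2,0)),('yellow',(.48,.196,0,-.14,0))):
    q,e,n=fitbin([d['side'],d['scene']],q0,c,(0,1,3)); print(c,np.round(q,4),e,n)
E
```

```text
[0.6054 0.221  0.1641 0.5377 0.2485] 135.3125 [261, 522]
[0.6096 0.233  0.1555 0.5695 0.2329] 44.625 [261]
[0.5976 0.2289 0.1568 0.3408 0.1468] 69.125 [522]
red [ 0.4474  0.3289  0.     -0.3     0.    ] 95.8125 [228, 338]
yellow [ 0.478   0.1968  0.     -0.1855  0.    ] 88.1875 [398, 385]
```

```bash
cat > ov.py <<'E'
from fitbin import *
def ov(f,q,W=30,sz=400):
    u,v=map(int,proj(f,q[:3])); o=np.array([max(0,u-W),max(0,v-W)]); k=sz/(2*W)
    im=cv2.resize(f['image'][o[1]:o[1]+2*W,o[0]:o[0]+2*W,::-1],(sz,sz),interpolation=cv2.INTER_CUBIC)
    R=Ro.from_euler('ZY',[q[3],q[4]]).as_matrix()
    for b in BIN:
        p=np.array([proj(f,x) for x in (b/1e3@R.T+q[:3])])
        h=cv2.convexHull(np.float32((p-o+.5)*k)); cv2.polylines(im,[np.int32(h)],True,(255,255,255),1)
    return im
E
python3 - <<'E'
from ov import *
fs=pickle.load(open('p4.pkl','rb'))
c,s=np.cos(.43),np.sin(.43)
def Q(t,zp=.033,tcp=(.6132,.226,.1753),y=.43):
    R=Ro.from_euler('ZY',[y,t]).as_matrix(); o=np.array(tcp)+[0,0,.0187]-R@[0,0,zp]; return (*o,y,t)
rows=[np.hstack([ov(f,Q(t),30,300) for f in fs]) for t in (.25,.45)]
cv2.imwrite('pics/o1.png',np.vstack(rows))
E
```

```text
(no output)
```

View pics/o1.png

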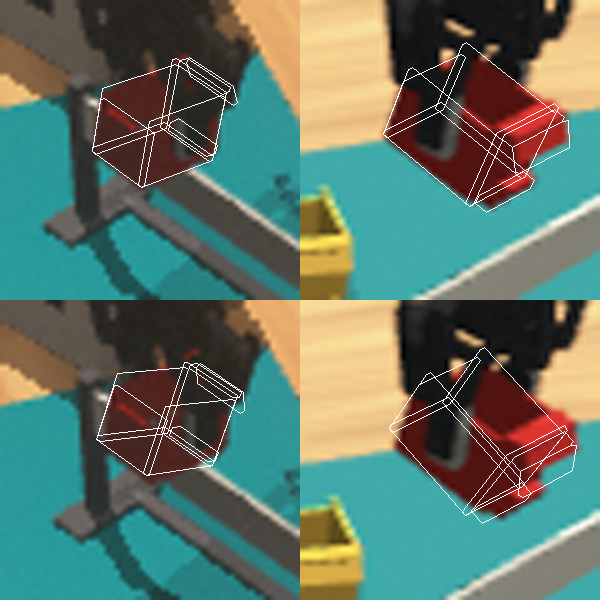

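Request:
{"method": "arm_command", "body": {
  "commands": [
    [[18, 8, 0], 0, 0.2],
    [[18, 8, 0], 0, 0.2],
    [[17, 8, 0], 0, 0.2],
    [[0, 0, -20], 0, 0.2],
    [[0, 0, -20], 0, 0.2],
    [[0, 0, -5], 0, 0.2],
    [[0, 0, -3], 0, 0.2],
    [[0, 0, -3], 0, 0.2],
    [[0, 0, -2], 0, 0.2],
    [[0, 0, -2], 0, 0.2],
    [[0, 0, -2], 0, 0.2],
    [[0, 0, 0], 0, 0.2],
    [[0, 0, 0], 0, 0.2],
    [[0, 0, 17], 0, 0.2],
    [[0, 0, 20], 0, 0.2],
    [[0, 0, 20], 0, 0.2],
    [[-17, -8, 0], 0, 0.2],
    [[-18, -8, 0], 0, 0.2],
    [[-18, -8, 0], 0, 0.2],
    [[0, 0, 0], 0, 0.2]
  ]
}}

```text
clock: 10.0
position: [0.6113, 0.2248, 0.176]
tool_rot: [-3.141, -0.001, -2.714]
force: [0.8, -0.2, -0.6]
grip_width: 0.0457
finger_force: 37.0
```

```bash
cat > tilt.py <<'E'
from ov import *
from st import st
import sys
# fit tilt & offset along bin x with TCP prior: origin = TCP + R([-dx,0,.0187 up]) - pivot
def Q(p,tcp,y):
    t,dx,zp=p; R=Ro.from_euler('ZY',[y,t]).as_matrix(); o=np.array(tcp)+[0,0,.0187]-R@[dx,0,zp]; return (*o,y,t)
E
python3 look.py p5 .613 .226 .16
python3 - <<'E'
from tilt import *
fs=pickle.load(open('p5.pkl','rb')); o=bot.observe(); tcp=o['position']
y=o['tool_rot'][2]+np.pi
rows=[np.hstack([ov(f,Q((t,0,.033),tcp,y),30,300) for f in fs]) for t in (.35,.45)]
cv2.imwrite('pics/o2.png',np.vstack(rows))
E
```

```text
t 10.0 pos [611.3 224.8 176. ] rot [-3.141e+00 -1.000e-03 -2.714e+00] F [ 0.8 -0.2 -0.6] w 45.7 ff 37.0
q [-0.35  0.62 -0.15  1.57  0.1   0.96  1.47]
side crop origin 205 73 scale 5.0
scene crop origin 316 123 scale 5.0
```

View pics/o2.png

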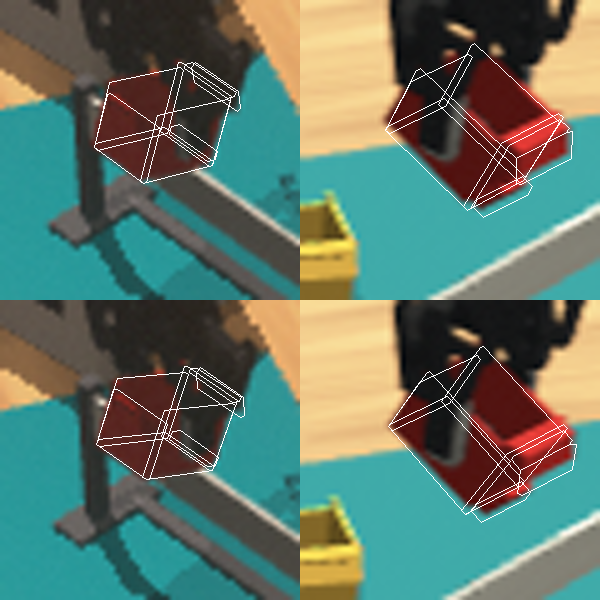

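```bash
cat >> tilt.py <<'E'
def fitheld(fs,tcp,y,col,p0=(.35,0,.033),W=36):
    D=[]
    for f in fs:
        q0=Q(p0,tcp,y); u,v=map(int,proj(f,q0[:3])); o=np.array([max(0,u-W),max(0,v-W)])
        im=f['image'][o[1]:o[1]+2*W,o[0]:o[0]+2*W].astype(int); r,g,b=im[...,0],im[...,1],im[...,2]
        c=(r>2.2*g)&(r>40)&(r>2.2*b) if col=='red' else (r>1.9*b)&(g>1.5*b)&(r>60)
        n=(r+g+b<170)|(abs(r-b)<25)&(abs(r-g)<25); n&=~c
        up=lambda a:cv2.resize(a.astype(np.uint8),None,fx=S,fy=S,interpolation=cv2.INTER_NEAREST)
        near=cv2.dilate(mask(f,q0,(2*W*S,2*W*S),o),np.ones((33,33))); D.append((f,o,up(c)&near,up(n)))
    cost=lambda p:sum(((C==1)&(m==0)).sum()+((m==1)&(C==0)&(N==0)).sum() for f,o,C,N in D for m in [mask(f,Q((p[0]*.1,p[1]*.01,p[2]*.01),tcp,y+p[3]*.1),C.shape,o)])/S/S
    from scipy.optimize import differential_evolution
    r=differential_evolution(cost,[(-1,6),(-1.5,1.5),(1.5,4.5),(-1.,1.)],popsize=8,maxiter=25,seed=1,tol=1e-4)
    return r.x*[.1,10,10,.1], r.fun, [int(C.sum()/S/S) for *_,C,_ in D]
E
python3 - <<'E'
from tilt import *
o=bot.observe(); y=o['tool_rot'][2]+np.pi
fs=pickle.load(open('p5.pkl','rb'))
for ff in (fs,fs[1:]): print(*fitheld(ff,o['position'],y,'red'))
E
```

```text
[4.12553636e-01 3.32177574e+00 2.84723395e+01 1.26877444e-02] 53.125 [162, 495]
[ 0.36001355  3.5335534  28.78303339 -0.09149471] 29.125 [495]
```

Request:
{"method": "arm_command", "body": {
  "commands": [
    [[1, 1, 0], 0, 0.2],
    [[0, 0, -10], 0, 0.2],
    [[0, 0, -10], 0, 0.2],
    [[0, 0, -10], 0, 0.2],
    [[0, 0, -10], 0, 0.2],
    [[0, 0, -10], 0, 0.2],
    [[0, 0, -5], 0, 0.2],
    [[0, 0, -5], 0, 0.2],
    [[0, 0, -5], 0, 0.2],
    [[0, 0, 0], 0, 0.2],
    [[0, 0, 0], 0, 0.2]
  ]
}}

```text
clock: 11.2
position: [0.6139, 0.2268, 0.1105]
tool_rot: [3.142, 0.0, -2.713]
force: [0.1, -0.5, -0.2]
grip_width: 0.0457
finger_force: 37.0
```

Request:
{"method": "arm_command", "body": {
  "commands": [
    [[0, 0, -3], 0, 0.2],
    [[0, 0, -3], 0, 0.2],
    [[0, 0, -2], 0, 0.2],
    [[0, 0, -2], 0, 0.2],
    [[0, 0, 0], 0, 0.2]
  ]
}}

```text
clock: 11.7
position: [0.6128, 0.2261, 0.1005]
tool_rot: [-3.141, -0.002, -2.714]
force: [-10.6, -4.1, 8.9]
grip_width: 0.0456
finger_force: 38.3
```

```bash
python3 look.py p6 .635 .236 .12
python3 - <<'E'
from tilt import *
o=bot.observe(); y=o['tool_rot'][2]+np.pi
fs=pickle.load(open('p6.pkl','rb'))
for ff in (fs,fs[1:]): print(*fitheld(ff,o['position'],y,'red'))
E
```

```text
t 11.7 pos [612.8 226.1 100.5] rot [-3.141e+00 -2.000e-03 -2.714e+00] F [-10.6  -4.1   8.9] w 45.6 ff 38.3
q [-0.36  0.72 -0.14  1.61  0.12  0.82  1.45]
side crop origin 211 78 scale 5.0
scene crop origin 321 139 scale 5.0
[ 0.49242094  4.30874934 27.94178557  0.09931064] 50.125 [41, 340]
[ 0.31266613  3.09031861 29.21103411 -0.09563455] 36.0625 [340]
```

View pics/p6.png

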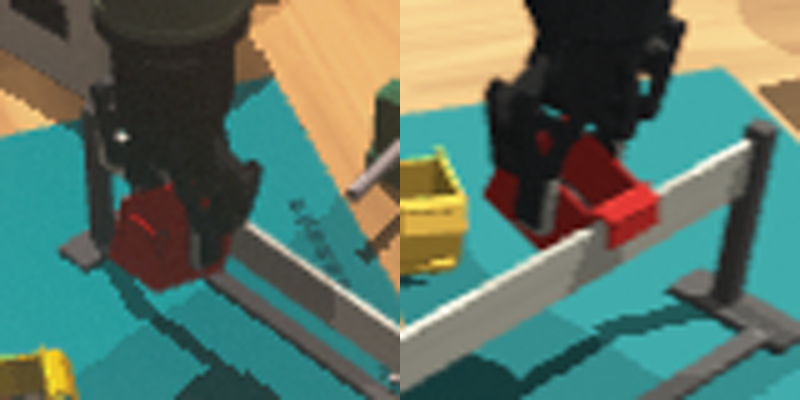

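Request:
{"method": "arm_command", "body": {
  "commands": [
    [[-2, -1, -2], 0, 0.2],
    [[0, 0, -2], 0, 0.2],
    [[0, 0, -2], 0, 0.2],
    [[0, 0, 0], 0, 0.2],
    [[1, 0, -2], 0, 0.2],
    [[1, 0, -2], 0, 0.2],
    [[1, 1, -2], 0, 0.2],
    [[1, 0, -2], 0, 0.2],
    [[1, 1, -2], 0, 0.2],
    [[0, 0, 0], 0, 0.2]
  ]
}}

```text
clock: 12.8
position: [0.6156, 0.2271, 0.0838]
tool_rot: [-3.141, -0.003, -2.713]
force: [-10.7, -3.7, 5.6]
grip_width: 0.0459
finger_force: 38.0
```

Run:
```python
from tilt import *
o=bot.observe(); y=o['tool_rot'][2]+np.pi
fs=[cam('side'),cam('scene')]
pickle.dump(fs,open('p7.pkl','wb'))
print(*fitheld(fs[1:],o['position'],y,'red',(.2,0,.033)))
```

```text
[ 1.52026676e-02  5.03199827e+00  2.71080906e+01 -9.50086765e-02] 44.1875 [288]
```

Request:
{"method": "arm_command", "body": {
  "commands": [
    [[0, 0, 0], 0, -0.5],
    [[0, 0, 0], 0, -0.5],
    [[0, 0, 0], 0, -0.5],
    [[0, 0, 0], 0, -0.5],
    [[0, 0, 10], 0, -0.5],
    [[0, 0, 15], 0, -0.5],
    [[0, 0, 25], 0, -0.5],
    [[0, 0, 25], 0, -0.5],
    [[0, 0, 25], 0, -0.5],
    [[-15, -3, 0], -0.059, -1],
    [[-15, -3, 0], -0.059, -1],
    [[-15, -4, 0], -0.059, -1],
    [[-15, -3, 0], -0.059, -1],
    [[-15, -3, 0], -0.059, -1],
    [[-15, -3, 0], -0.059, -1],
    [[-15, -3, 0], -0.059, -1],
    [[-15, -3, 0], -0.059, -1],
    [[-15, -3, 0], -0.059, -1],
    [[0, -3, 0], -0.059, -1]
  ]
}}

```text
clock: 14.8
position: [0.4806, 0.197, 0.1858]
tool_rot: [3.141, 0.001, 2.978]
force: [0.6, 0.2, 0.2]
grip_width: 0.0858
finger_force: 0.0
```

Run:
```python
from fitbin import *
from st import st
st()
fs=[cam('side'),cam('scene'),cam('wrist')]
pickle.dump(fs,open('p8.pkl','wb'))
for ff in (fs[:1],fs[1:2],fs[:2]):
  print('red hung',*fitbin(ff,(.6325,.2257,.073,.43,0),'red',W=36)) if ff is not fs[0] else 0
  q,e,n=fitbin(ff,(.48,.196,0,-.16,0),'yellow',(0,1,3)); print('yellow',np.round(q,4),e,n)
q,e,n=fitbin(fs[2:],(.48,.196,0,-.16,0),'yellow',(0,1,3),W=140); print('yellow',np.round(q,4),e,n)
cv2.imwrite('pics/w8.png',np.hstack([cv2.resize(fs[1]['image'][130:250,290:410,::-1],(400,400)),cv2.resize(fs[2]['image'][:,:,::-1],(400,400))]))
```

```text
t 14.8 pos [480.6 197.  185.8] rot [3.141e+00 1.000e-03 2.978e+00] F [0.6 0.2 0.2] w 85.8 ff 0.0
q [-0.49  0.41 -0.02  1.92  0.01  0.8   0.9 ]
red hung [0.61168265 0.22817128 0.06849421 0.54791015 0.06464876] 50.25 [339]
yellow [ 0.4782  0.1971  0.     -0.155   0.    ] 53.625 [398]
red hung [ 0.5676855   0.25145274  0.0365161   0.46164049 -0.04691897] 186.4375 [440]
yellow [ 0.4777  0.1966  0.     -0.2     0.    ] 27.125 [379]
red hung [ 0.61282059  0.22669725  0.07032415  0.40506476 -0.09853336] 269.6875 [339, 440]
yellow [ 0.4784  0.1963  0.     -0.1983  0.    ] 91.5625 [398, 379]
yellow [ 0.4789  0.197   0.     -0.1492  0.    ] 1242.6875 [2251]
```

View pics/w8.png

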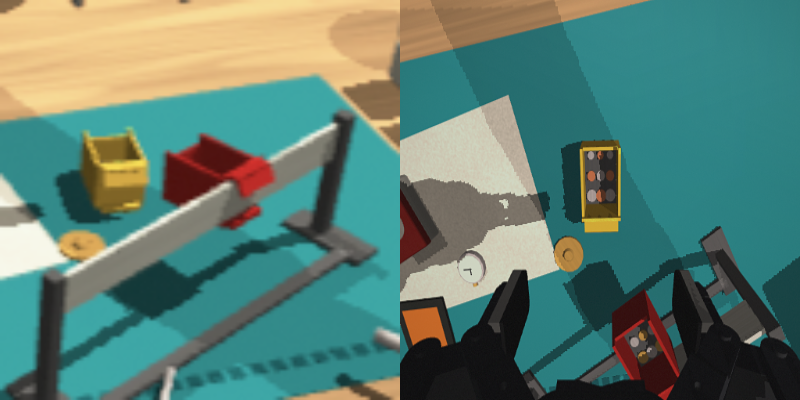

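Request:
{"method": "arm_command", "body": {
  "commands": [
    [[-2, 0, -21], 0, -1],
    [[0, 0, -21], 0, -1],
    [[0, 0, -21], 0, -1],
    [[0, 0, -21], 0, -1],
    [[0, 0, -21], 0, -1],
    [[0, 0, -21], 0, -1],
    [[0, 0, -21], 0, -1],
    [[0, 0, -23], 0, -1],
    [[0, 0, 0], 0, -1],
    [[0, 0, 0], 0, 0.2],
    [[0, 0, 0], 0, 0.2],
    [[0, 0, 0], 0, 0.2],
    [[0, 0, 0], 0, 0.2],
    [[0, 0, 0], 0, 0.2],
    [[0, 0, 0], 0, 0.2],
    [[0, 0, 0], 0, 0.2]
  ],
  "newtons": 30
}}

```text
clock: 16.55
position: [0.4805, 0.1971, 0.0156]
tool_rot: [3.141, 0.002, 2.98]
force: [-2.2, -0.1, 9.9]
grip_width: 0.0455
finger_force: 29.7
```

Request:
{"method": "arm_command", "body": {
  "commands": [
    [[0, 0, 20], 0, 0.2],
    [[0, 0, 30], 0, 0.2],
    [[0, 0, 30], 0, 0.2],
    [[0, 0, 30], 0, 0.2],
    [[0, 0, 30], 0, 0.2],
    [[0, 0, 30], 0, 0.2],
    [[23, -4, 0], 0.059, 0.2],
    [[23, -4, 0], 0.059, 0.2],
    [[23, -4, 0], 0.059, 0.2],
    [[23, -4, 0], 0.059, 0.2],
    [[23, -4, 0], 0.059, 0.2],
    [[23, -4, 0], 0.059, 0.2],
    [[23, -4, 0], 0.059, 0.2],
    [[23, -4, 0], 0.059, 0.2],
    [[23, -3, 0], 0.059, 0.2],
    [[21, -2, 0], 0.059, 0.2],
    [[0, 0, 0], 0, 0.2],
    [[0, 0, 0], 0, 0.2],
    [[0, 0, 0], 0, 0.2]
  ]
}}

```text
clock: 18.45
position: [0.7072, 0.16, 0.1848]
tool_rot: [3.141, 0.0, -2.714]
force: [0.2, 0.2, -0.6]
grip_width: 0.0457
finger_force: 31.8
```

Request:
{"method": "arm_command", "body": {
  "commands": [
    [[0, 0, -20], 0, 0.2],
    [[0, 0, -20], 0, 0.2],
    [[0, 0, -6], 0, 0.2],
    [[0, 0, -2], 0, 0.2],
    [[0, 0, -2], 0, 0.2],
    [[0, 0, -2], 0, 0.2],
    [[0, 0, -2], 0, 0.2],
    [[0, 0, -2], 0, 0.2],
    [[0, 0, -2], 0, 0.2],
    [[0, 0, -2], 0, 0.2],
    [[0, 0, -2], 0, 0.2],
    [[0, 0, -2], 0, 0.2],
    [[0, 0, -2], 0, 0.2],
    [[0, 0, 0], 0, 0.2],
    [[0, 0, 0], 0, 0.2]
  ]
}}

```text
clock: 19.95
position: [0.7131, 0.1621, 0.1243]
tool_rot: [-3.14, 0.014, -2.713]
force: [17.0, 7.0, 27.0]
grip_width: 0.0454
finger_force: 38.1
```

Request:
{"method": "arm_command", "body": {
  "commands": [
    [[0, 0, 17], 0, 0.2],
    [[0, 0, 20], 0, 0.2],
    [[0, 0, 20], 0, 0.2],
    [[-18, -8, 0], 0, 0.2],
    [[-18, -8, 0], 0, 0.2],
    [[-18, -9, 0], 0, 0.2],
    [[0, 0, 0], 0, 0.2],
    [[0, 0, 0], 0, 0.2]
  ]
}}

```text
clock: 20.75
position: [0.6541, 0.1347, 0.1765]
tool_rot: [-3.141, 0.001, -2.714]
force: [0.4, 0.4, -0.4]
grip_width: 0.0458
finger_force: 34.7
```

Run:
```python
from tilt import *
from st import st
st()
o=bot.observe(); y=o['tool_rot'][2]+np.pi
fs=[cam('side'),cam('scene')]
pickle.dump(fs,open('p9.pkl','wb'))
for ff in (fs,fs[1:]): print(*fitheld(ff,o['position'],y,'yellow'))
```

```text
t 20.75 pos [654.1 134.7 176.5] rot [-3.141e+00  1.000e-03 -2.714e+00] F [ 0.4  0.4 -0.4] w 45.8 ff 34.7
q [-0.2   0.65 -0.14  1.52  0.1   0.98  1.63]
[ 2.86826410e-01 -2.69288856e-01  2.93795976e+01 -1.40566667e-02] 96.4375 [351, 588]
[ 0.26887898 -0.30092588 29.05623086 -0.03919428] 35.9375 [588]
```

Request:
{"method": "arm_command", "body": {
  "commands": [
    [[18, 8, 0], 0, 0.2],
    [[18, 8, 0], 0, 0.2],
    [[17, 8, 0], 0, 0.2],
    [[0, 0, -20], 0, 0.2],
    [[0, 0, -20], 0, 0.2],
    [[0, 0, -5], 0, 0.2],
    [[0, 0, -3], 0, 0.2],
    [[0, 0, -3], 0, 0.2],
    [[0, 0, -2], 0, 0.2],
    [[0, 0, -2], 0, 0.2],
    [[0, 0, -2], 0, 0.2],
    [[0, 0, -1], 0, 0.2],
    [[0, 0, 0], 0, 0.2],
    [[0, 0, 18], 0, 0.2],
    [[0, 0, 20], 0, 0.2],
    [[0, 0, 20], 0, 0.2],
    [[-17, -8, 0], 0, 0.2],
    [[-18, -8, 0], 0, 0.2],
    [[-18, -8, 0], 0, 0.2],
    [[0, 0, 0], 0, 0.2]
  ]
}}

```text
clock: 22.85
position: [0.6529, 0.1337, 0.1768]
tool_rot: [-3.141, 0.001, -2.714]
force: [0.5, 0.2, 0.4]
grip_width: 0.0455
finger_force: 36.9
```

Run:
```python
from tilt import *
from st import st
st()
o=bot.observe(); y=o['tool_rot'][2]+np.pi
fs=[cam('side'),cam('scene')]
pickle.dump(fs,open('p9.pkl','wb'))
for ff in (fs,fs[1:]): print(*fitheld(ff,o['position'],y,'yellow'))
```

```text
t 22.85 pos [652.9 133.7 176.8] rot [-3.141e+00  1.000e-03 -2.714e+00] F [0.5 0.2 0.4] w 45.5 ff 36.9
q [-0.2   0.64 -0.14  1.53  0.1   0.97  1.63]
[ 0.41003508  1.04553503 27.74399283 -0.03262483] 105.9375 [358, 569]
[ 3.96902548e-01 -2.50506045e-02  2.71441315e+01 -3.53186186e-02] 40.0 [569]
```

Request:
{"method": "arm_command", "body": {
  "commands": [
    [[-1, -1, 0], 0, 0.2],
    [[0, 0, -10], 0, 0.2],
    [[0, 0, -10], 0, 0.2],
    [[0, 0, -10], 0, 0.2],
    [[0, 0, -10], 0, 0.2],
    [[0, 0, -10], 0, 0.2],
    [[0, 0, -5], 0, 0.2],
    [[0, 0, -5], 0, 0.2],
    [[0, 0, -5], 0, 0.2],
    [[0, 0, 0], 0, 0.2],
    [[0, 0, 0], 0, 0.2]
  ]
}}

```text
clock: 24.05
position: [0.6529, 0.1337, 0.1104]
tool_rot: [-3.142, 0.0, -2.713]
force: [-0.2, 0.5, -2.1]
grip_width: 0.0456
finger_force: 36.9
```

Request:
{"method": "arm_command", "body": {
  "commands": [
    [[-1, 0, -3], 0, 0.2],
    [[0, 0, -3], 0, 0.2],
    [[0, 0, -2], 0, 0.2],
    [[0, 0, -2], 0, 0.2],
    [[0, 0, 0], 0, 0.2]
  ]
}}

```text
clock: 24.55
position: [0.6517, 0.1337, 0.1]
tool_rot: [3.142, -0.0, -2.713]
force: [-0.3, -0.6, -0.6]
grip_width: 0.0459
finger_force: 37.0
```

Run:
```python
from tilt import *
o=bot.observe(); y=o['tool_rot'][2]+np.pi
fs=[cam('side'),cam('scene')]
pickle.dump(fs,open('p10.pkl','wb'))
print(*fitheld(fs[1:],o['position'],y,'yellow'))
```

```text
[ 0.34511051  1.51925735 26.51545856 -0.03907218] 89.5 [443]
```

Run:
```python
from tilt import *
fs=pickle.load(open('p10.pkl','rb'));f=fs[1]
c,s=np.cos(.43),np.sin(.43)
for z in (118,114,110,106,98,90):
    print(z,[tuple(int(v) for v in f['image'][int(round(v_)),int(round(u))]) for sy in (-62,-50,-40,-10) for u,v_ in [proj(f,(.6645+c*.0025-s*sy/1e3,.195+s*.0025+c*sy/1e3,z/1e3))]])
```

```text
118 [(239, 222, 90), (250, 239, 102), (203, 173, 69), (176, 173, 157)]
114 [(138, 113, 44), (205, 174, 69), (183, 156, 61), (140, 138, 125)]
110 [(190, 151, 59), (189, 150, 59), (189, 150, 59), (137, 136, 123)]
106 [(154, 122, 47), (190, 151, 59), (189, 150, 58), (136, 135, 123)]
98 [(107, 103, 91), (135, 119, 81), (126, 123, 107), (138, 136, 124)]
90 [(105, 104, 95), (105, 104, 94), (123, 121, 110), (138, 136, 124)]
```

Request:
{"method": "arm_command", "body": {
  "commands": [
    [[0, 0, -2], 0, 0.2],
    [[0, 0, -2], 0, 0.2],
    [[0, 0, 0], 0, 0.2]
  ]
}}

```text
clock: 24.95
position: [0.652, 0.1338, 0.0966]
tool_rot: [-3.141, 0.001, -2.713]
force: [-1.8, -0.8, 4.9]
grip_width: 0.0455
finger_force: 37.7
```

Request:
{"method": "arm_command", "body": {
  "commands": [
    [[1, 0, -2], 0, 0.2],
    [[0, 0, -2], 0, 0.2],
    [[1, 1, -2], 0, 0.2],
    [[0, 0, -2], 0, 0.2],
    [[1, 0, -2], 0, 0.2],
    [[0, 0, -2], 0, 0.2],
    [[1, 1, -2], 0, 0.2],
    [[0, 0, 0], 0, 0.2]
  ]
}}

```text
clock: 25.75
position: [0.6557, 0.1354, 0.0826]
tool_rot: [-3.141, -0.0, -2.714]
force: [-4.6, -2.3, 6.0]
grip_width: 0.0455
finger_force: 38.9
```

Run:
```python
from tilt import *
o=bot.observe(); y=o['tool_rot'][2]+np.pi
fs=[cam('side'),cam('scene')]
pickle.dump(fs,open('p10.pkl','wb'))
print(*fitheld(fs[1:],o['position'],y,'yellow',(.1,0,.03)))
```

```text
[2.90358227e-02 3.73952931e+00 2.75474221e+01 2.39632175e-02] 95.5625 [406]
```

Request:
{"method": "arm_command", "body": {
  "commands": [
    [[0, 0, 0], 0, -0.5],
    [[0, 0, 0], 0, -0.5],
    [[0, 0, 0], 0, -0.5],
    [[0, 0, 0], 0, -0.5],
    [[0, 0, 10], 0, -0.5],
    [[0, 0, 20], 0, -0.5],
    [[0, 0, 30], 0, -0.5],
    [[0, 0, 30], 0, -0.5],
    [[-18, -21, 0], -0.012, -1],
    [[-18, -21, 0], -0.012, -1],
    [[-18, -21, 0], -0.012, -1],
    [[-18, -21, 0], -0.012, -1],
    [[-18, -21, 0], -0.012, -1],
    [[-18, -21, 0], -0.012, -1],
    [[-18, -21, 0], -0.012, -1],
    [[-18, -21, 0], -0.012, -1],
    [[-18, -21, 0], -0.012, -1],
    [[-16, -21, 0], -0.012, -1],
    [[0, 0, 0], 0, -1],
    [[0, 0, 0], 0, -1]
  ]
}}

```text
clock: 27.85
position: [0.4781, -0.0744, 0.173]
tool_rot: [-3.141, 0.001, -2.834]
force: [0.1, 0.6, -0.7]
grip_width: 0.0858
finger_force: 0.0
```

```bash
cat > tins.py <<'E'
from h import *
from m import fit
# lid outline by colour, rotated to 4 corners; white disc centroid
G=dict(red=(.4785,-.0753,.312),grey=(.4363,-.2228,-.344),blue=(.6203,-.2612,.263),yellow=(.4145,-.3595,.053),tray=(.6249,-.1027,-.06))
def disc(f,q,z=.032):
    """centroid of the white lid disc near guess -> world xy"""
    u,v=proj(f,(q[0],q[1],z)); e=np.hypot(*(np.array(proj(f,(q[0]+.02,q[1],z)))-(u,v)))*2.2
    im=f['image'].astype(int); Y,X=np.mgrid[:im.shape[0],:im.shape[1]]
    s=im.sum(2); near=np.hypot(X-u,Y-v)<e*.75
    w=near&(im.min(2)>150)&(im.max(2)-im.min(2)<60)
    n,l,stt,c=cv2.connectedComponentsWithStats(w.astype(np.uint8))
    i=1+np.argmax(stt[1:,4]); return at(f,*c[i],z)[:2],int(stt[i,4])
def quad(f,q,z,a,b,sel,W=.075):
    """min-area fit of colour mask sel(im) near guess; returns x,y,yaw via corners"""
    from scipy.optimize import minimize
    u,v=proj(f,(q[0],q[1],z)); r=int(np.hypot(*(np.array(proj(f,(q[0]+W,q[1],z)))-(u,v))))
    x0,y0=max(0,int(u)-r),max(0,int(v)-r); im=f['image'][y0:y0+2*r,x0:x0+2*r].astype(int); S=4
    M=cv2.resize(sel(im).astype(np.uint8),None,fx=S,fy=S,interpolation=cv2.INTER_NEAREST)
    def cost(p):
        p=np.array(q)+np.array(p)*[.005,.005,.1]; c,s=np.cos(p[2]),np.sin(p[2]); m=np.zeros_like(M)
        P=[((np.array(proj(f,(p[0]+c*i-s*j,p[1]+s*i+c*j,z)))-(x0,y0)+.5)*S) for i,j in((-a,b),(a,b),(a,-b),(-a,-b))]
        cv2.fillConvexPoly(m,np.int32(np.round(np.array(P)*16)),1,shift=4); return (m!=M).sum()/S/S
    r=min((minimize(cost,(0,0,k),method='Nelder-Mead',options=dict(initial_simplex=[(0,0,k),(1,0,k),(0,1,k),(0,0,k+.6)],xatol=.01,fatol=.05)) for k in(-.4,.3)),key=lambda r:r.fun)
    return np.array(q)+r.x*[.005,.005,.1], r.fun, M.sum()/S/S
E
python3 - <<'E'
from tins import *
from st import st
import pickle
st()
fs=[cam('side'),cam('scene'),cam('wrist')]; pickle.dump(fs,open('t1.pkl','wb'))
for n in G:
    for k,f in zip(('side','scene','wrist'),fs):
        if n=='tray':
            sel=lambda im:(im[...,0]>150)&(im[...,0]>1.5*im[...,1])&(im[...,1]>1.3*im[...,2])
            q,e,N=quad(f,G[n],.006,.037,.027,sel); print(n,k,np.round(q,4),e,N)
        else:
            try: print(n,k,disc(f,G[n]))
            except Exception as ex: print(n,k,ex)
E
```

```text
t 27.85 pos [478.1 -74.4 173. ] rot [-3.141e+00  1.000e-03 -2.834e+00] F [ 0.1  0.6 -0.7] w 85.8 ff 0.0
q [ 0.12  0.38 -0.11  2.02  0.06  0.74  1.85]
red side (array([ 0.47883688, -0.07255283]), 69)
red scene (array([ 0.47811477, -0.07237405]), 49)
red wrist (array([ 0.47595376, -0.06030778]), 106)
grey side (array([ 0.43563022, -0.22141596]), 110)
grey scene (array([ 0.43609245, -0.22214574]), 82)
grey wrist (array([ 0.43084146, -0.20683622]), 4)
blue side (array([ 0.62070613, -0.25969054]), 90)
blue scene (array([ 0.62017614, -0.25993069]), 80)
blue wrist attempt to get argmax of an empty sequence
yellow side (array([ 0.40431693, -0.35295094]), 13)
yellow scene (array([ 0.40448724, -0.35316896]), 5)
yellow wrist attempt to get argmax of an empty sequence
tray side [ 0.6252 -0.0999 -0.0705] 19.1875 349.0
tray scene [ 0.6248 -0.1017 -0.0625] 17.75 367.0
tray wrist [ 0.6261 -0.1002 -0.0573] 1177.3125 1570.0
```

```bash
cat > t2.py <<'E'
from tins import *
import pickle
def col(n,im):
    r,g,b=im[...,0],im[...,1],im[...,2]
    c=dict(red=(r>120)&(r>2*g),grey=(abs(r-g)<20)&(r-b<35)&(r-b>-20)&(r>110),blue=(b>1.4*r)&(b>1.25*g)&(b>90),yellow=(r>150)&(g>130)&(b<.5*g))[n]
    c=cv2.morphologyEx(c.astype(np.uint8),cv2.MORPH_CLOSE,np.ones((3,3)))
    k,l,s,_=cv2.connectedComponentsWithStats(c); c=(l==1+np.argmax(s[1:,4])).astype(np.uint8)
    ct=cv2.findContours(c,cv2.RETR_EXTERNAL,cv2.CHAIN_APPROX_NONE)[0]; cv2.drawContours(c,ct,-1,1,-1); return c
def lids(fs,names=('red','grey','blue','yellow'),z=.032):
    for n in names:
        for f in fs:
            q,e,N=quad(f,G[n],z,.037,.027,lambda im:col(n,im)); print(n,np.round(q*[1e3,1e3,1],3),round(e,1),N)
E
python3 - <<'E'
from t2 import *
d=pickle.load(open('f0.pkl','rb')); lids([d['side'],d['scene']])
f=pickle.load(open('t1.pkl','rb'))[2]; print('wrist');lids([f],['red'])
E
```

```text
red [ 4.78613e+02 -7.33780e+01  2.88000e-01] 29.9 346.0
red [ 4.80432e+02 -7.35810e+01  3.24000e-01] 17.2 252.0
grey [ 4.35196e+02 -2.19348e+02 -3.32000e-01] 759.5 1195.0
grey [ 4.36176e+02 -2.19627e+02 -2.94000e-01] 85.4 313.0
blue [ 6.19711e+02 -2.59607e+02  2.54000e-01] 22.1 435.0
blue [ 6.22758e+02 -2.60567e+02  2.43000e-01] 19.8 389.0
yellow [ 4.14675e+02 -3.57949e+02  5.90000e-02] 35.4 548.0
yellow [ 4.15953e+02 -3.58932e+02  6.20000e-02] 19.9 252.0
wrist
red [ 4.79753e+02 -7.08040e+01  3.09000e-01] 333.9 4315.0
```

Request:
{"method": "arm_command", "body": {
  "commands": [
    [[1, 1, -20], 0, -1],
    [[0, 0, -20], 0, -1],
    [[0, 0, -20], 0, -1],
    [[0, 0, -20], 0, -1],
    [[0, 0, -20], 0, -1],
    [[0, 0, -20], 0, -1],
    [[0, 0, -20], 0, -1],
    [[0, 0, -20], 0, -1],
    [[0, 0, -6], 0, -1],
    [[0, 0, 0], 0, 0],
    [[0, 0, 0], 0, 0],
    [[0, 0, 0], 0, 0],
    [[0, 0, 0], 0, 0],
    [[0, 0, 0], 0, 0],
    [[0, 0, 0], 0, 0],
    [[0, 0, 0], 0, 0]
  ],
  "newtons": 30
}}

```text
clock: 29.6
position: [0.4793, -0.0733, 0.0072]
tool_rot: [-3.141, 0.001, -2.833]
force: [-1.5, 1.3, 9.2]
grip_width: 0.0535
finger_force: 32.8
```

Request:
{"method": "arm_command", "body": {
  "commands": [
    [[0, 0, 20], 0, 0],
    [[0, 0, 30], 0, 0],
    [[0, 0, 30], 0, 0],
    [[24, -5, 0], -0.062, 0],
    [[24, -5, 0], -0.062, 0],
    [[25, -5, 0], -0.062, 0],
    [[25, -5, 0], -0.062, 0],
    [[24, -4, 0], -0.062, 0],
    [[24, -4, 0], -0.062, 0],
    [[0, 0, 0], 0, 0],
    [[0, 0, 0], 0, 0]
  ]
}}

```text
clock: 30.7
position: [0.6245, -0.1012, 0.0863]
tool_rot: [-3.142, -0.0, 3.078]
force: [-1.5, 1.2, -1.3]
grip_width: 0.0533
finger_force: 32.2
```

Run:
```python
from t2 import *
from st import st
st(); p=bot.observe()['position']
fs=[cam('side'),cam('scene')]; pickle.dump(fs,open('t3.pkl','wb'))
G['red']=(p[0],p[1],-.063)
lids(fs,['red'],z=p[2]-.0072+.032)
```

```text
t 30.7 pos [ 624.5 -101.2   86.3] rot [-3.142 -0.     3.078] F [-1.5  1.2 -1.3] w 53.3 ff 32.2
q [ 0.06  0.71  0.01  1.69 -0.01  0.75  1.58]
red [ 6.21940e+02 -1.01729e+02 -5.00000e-03] 256.4 132.0
red [ 6.26858e+02 -1.02086e+02 -1.03000e-01] 269.8 100.0
```

Request:
{"method": "arm_command", "body": {
  "commands": [
    [[0, 0, -20], 0, 0],
    [[0, 0, -20], 0, 0],
    [[0, 0, -20], 0, 0],
    [[0, 0, -8], 0, 0],
    [[0, 0, -4], 0, 0],
    [[0, 0, -1], 0, 0],
    [[0, 0, 0], 0, 0],
    [[0, 0, 0], 0, -0.5],
    [[0, 0, 0], 0, -0.5],
    [[0, 0, 0], 0, -0.5],
    [[0, 0, 20], 0, -0.5],
    [[0, 0, 30], 0, -1],
    [[0, 0, 30], 0, -1],
    [[0, -26, 20], 0.05, -1],
    [[0, -26, 0], 0.05, -1],
    [[0, -26, 0], 0.05, -1],
    [[0, -26, 0], 0.05, -1],
    [[0, -26, 0], 0.05, -1],
    [[-4, -29, 0], 0.06, -1],
    [[0, 0, 0], 0, -1]
  ]
}}

```text
clock: 32.8
position: [0.6193, -0.2654, 0.1133]
tool_rot: [-3.139, -0.001, -2.898]
force: [-0.3, -1.1, -0.6]
grip_width: 0.0854
finger_force: 0.0
```

Run:
```python
from t2 import *
from st import st
st()
fs=[cam('side'),cam('scene')]; pickle.dump(fs,open('t4.pkl','wb'))
G['red']=(.625,-.101,-.063)
lids(fs,['red'],z=.038); lids(fs,['blue'])
for f in fs: print(disc(f,G['red'],.038))
```

```text
t 32.8 pos [ 619.3 -265.4  113.3] rot [-3.139e+00 -1.000e-03 -2.898e+00] F [-0.3 -1.1 -0.6] w 85.4 ff 0.0
q [ 0.36  0.73 -0.07  1.55  0.07  0.86  2.08]
red [ 6.21608e+02 -1.02650e+02 -3.00000e-02] 187.4 179.0
red [ 6.26338e+02 -1.02793e+02 -6.40000e-02] 27.2 346.0
blue [ 6.19237e+02 -2.59564e+02  2.46000e-01] 26.4 434.0
blue [ 6.23563e+02 -2.59736e+02  2.34000e-01] 27.3 392.0
(array([ 0.62400683, -0.10257857]), 61)
(array([ 0.62495608, -0.10274813]), 68)
```

Request:
{"method": "arm_command", "body": {
  "commands": [
    [[1, 6, -20], 0, -1],
    [[0, 0, -20], 0, -1],
    [[0, 0, -20], 0, -1],
    [[0, 0, -20], 0, -1],
    [[0, 0, -20], 0, -1],
    [[0, 0, -6], 0, -1],
    [[0, 0, 0], 0, -1],
    [[0, 0, 0], 0, 0],
    [[0, 0, 0], 0, 0],
    [[0, 0, 0], 0, 0],
    [[0, 0, 0], 0, 0],
    [[0, 0, 0], 0, 0],
    [[0, 0, 0], 0, 0],
    [[0, 0, 0], 0, 0]
  ]
}}

```text
clock: 34.3
position: [0.6224, -0.2545, 0.0086]
tool_rot: [-3.141, 0.001, -2.896]
force: [-0.6, 1.2, 6.7]
grip_width: 0.0535
finger_force: 31.6
```

Request:
{"method": "arm_command", "body": {
  "commands": [
    [[0, 0, 30], 0, 0],
    [[0, 0, 30], 0, 0],
    [[0, 0, 30], 0, 0],
    [[1, 22, 0], -0.044, 0],
    [[1, 22, 0], -0.044, 0],
    [[1, 22, 0], -0.044, 0],
    [[1, 22, 0], -0.044, 0],
    [[1, 22, 0], -0.044, 0],
    [[0, 22, 0], -0.044, 0],
    [[0, 21, 0], -0.045, 0],
    [[0, 0, 0], 0, 0],
    [[0, 0, 0], 0, 0],
    [[0, 0, -10], 0, 0],
    [[0, 0, 0], 0, 0],
    [[0, 0, 0], 0, 0]
  ]
}}

```text
clock: 35.8
position: [0.6265, -0.102, 0.0868]
tool_rot: [-3.141, -0.001, 3.078]
force: [-1.1, -0.9, -1.5]
grip_width: 0.0534
finger_force: 32.8
```

Run:
```python
from t2 import *
from st import st
st()
fs=[cam('side'),cam('scene')]; p=bot.observe()['position']
for f in fs:
  try: print(disc(f,p,p[2]-.0086+.032))
  except Exception as e: print(e)
```

```text
t 35.8 pos [ 626.5 -102.    86.8] rot [-3.141e+00 -1.000e-03  3.078e+00] F [-1.1 -0.9 -1.5] w 53.4 ff 32.8
q [ 0.06  0.71  0.01  1.68 -0.01  0.75  1.58]
(array([ 0.61090066, -0.09994074]), 10)
(array([ 0.61151892, -0.09923039]), 12)
```

Request:
{"method": "arm_command", "body": {
  "commands": [
    [[0.5, 0.5, -20], 0, 0],
    [[0, 0, -12], 0, 0],
    [[0, 0, -5], 0, 0],
    [[0, 0, -3], 0, 0],
    [[0, 0, 0], 0, 0],
    [[0, 0, 0], 0, 0],
    [[0, 0, 0], 0, -0.5],
    [[0, 0, 0], 0, -0.5],
    [[0, 0, 0], 0, -0.5],
    [[0, 0, 20], 0, -0.5],
    [[0, 0, 30], 0, -1],
    [[0, 0, 30], 0, -1],
    [[-27, -17, 0], -0.04, -1],
    [[-27, -17, 0], -0.04, -1],
    [[-27, -17, 0], -0.04, -1],
    [[-27, -17, 0], -0.04, -1],
    [[-27, -17, 0], -0.04, -1],
    [[-27, -17, 0], -0.04, -1],
    [[-28, -17, 0], -0.03, -1],
    [[0, 0, 0], 0, -1]
  ]
}}

```text
clock: 37.9
position: [0.434, -0.2221, 0.1276]
tool_rot: [-3.14, -0.001, 2.803]
force: [0.5, 0.4, 0.6]
grip_width: 0.0855
finger_force: 0.0
```

Request:
{"method": "arm_command", "body": {
  "commands": [
    [[0, 0, 0], 0, -1],
    [[0, 0, 0], 0, -1]
  ]
}}

```text
clock: 38.1
position: [0.4382, -0.2193, 0.1274]
tool_rot: [3.141, 0.001, 2.81]
force: [0.3, 0.2, 0.2]
grip_width: 0.0856
finger_force: 0.0
```

Run:
```python
from t2 import *
from st import st
st()
fs=[cam('side'),cam('scene')]; pickle.dump(fs,open('t5.pkl','wb'))
G['blue']=(.625,-.101,-.063)
lids(fs,['blue'],z=.070)
for f in fs: print(disc(f,G['blue'],.070), disc(f,G['grey']))
G['red']=(.625,-.101,-.063)
f0=pickle.load(open('t4.pkl','rb'))
```

```text
t 38.1 pos [ 438.2 -219.3  127.4] rot [3.141e+00 1.000e-03 2.810e+00] F [0.3 0.2 0.2] w 85.6 ff 0.0
q [ 0.28  0.47  0.08  2.05 -0.06  0.63  1.64]
blue [ 6.23762e+02 -1.01407e+02 -6.30000e-02] 24.4 355.0
blue [ 6.26658e+02 -1.02949e+02 -8.90000e-02] 32.9 337.0
(array([ 0.62457313, -0.10154162]), 69) (array([ 0.44057148, -0.21985807]), 144)
(array([ 0.62513037, -0.10209722]), 71) (array([ 0.44089709, -0.2232634 ]), 104)
```

Request:
{"method": "arm_command", "body": {
  "commands": [
    [[-2, -2, -20], 0, -1],
    [[0, 0, -20], 0, -1],
    [[0, 0, -20], 0, -1],
    [[0, 0, -20], 0, -1],
    [[0, 0, -20], 0, -1],
    [[0, 0, -15], 0, -1],
    [[0, 0, -5], 0, -1],
    [[0, 0, 0], 0, -1],
    [[0, 0, 0], 0, 0],
    [[0, 0, 0], 0, 0],
    [[0, 0, 0], 0, 0],
    [[0, 0, 0], 0, 0],
    [[0, 0, 0], 0, 0],
    [[0, 0, 0], 0, 0],
    [[0, 0, 0], 0, 0]
  ]
}}

```text
clock: 39.7
position: [0.4358, -0.2219, 0.0081]
tool_rot: [3.142, 0.001, 2.809]
force: [-0.6, 1.2, 7.0]
grip_width: 0.0534
finger_force: 30.8
```

Request:
{"method": "arm_command", "body": {
  "commands": [
    [[0, 0, 25], 0, 0],
    [[0, 0, 35], 0, 0],
    [[0, 0, 35], 0, 0],
    [[0, 0, 35], 0, 0],
    [[27, 17, 0], 0.039, 0],
    [[27, 17, 0], 0.039, 0],
    [[27, 17, 0], 0.039, 0],
    [[27, 17, 0], 0.039, 0],
    [[27, 17, 0], 0.038, 0],
    [[27, 17, 0], 0.038, 0],
    [[27, 18.5, 0], 0.038, 0],
    [[0, 0, 0], 0, 0],
    [[0, 0, -15], 0, 0],
    [[0, 0, 0], 0, 0],
    [[0, 0, 0], 0, 0]
  ]
}}

```text
clock: 41.2
position: [0.6233, -0.1021, 0.1218]
tool_rot: [-3.141, -0.001, 3.078]
force: [0.0, -0.1, -0.5]
grip_width: 0.0529
finger_force: 33.4
```

Request:
{"method": "arm_command", "body": {
  "commands": [
    [[1.2, 0.6, -20], 0, 0],
    [[0, 0, -14], 0, 0],
    [[0, 0, -7], 0, 0],
    [[0, 0, -3], 0, 0],
    [[0, 0, 0], 0, 0],
    [[0, 0, 0], 0, 0],
    [[0, 0, 0], 0, -0.5],
    [[0, 0, 0], 0, -0.5],
    [[0, 0, 0], 0, -0.5],
    [[0, 0, 20], 0, -0.5],
    [[0, 0, 30], 0, -1],
    [[-21, -26, 0], 0.013, -1],
    [[-21, -26, 0], 0.013, -1],
    [[-21, -26, 0], 0.013, -1],
    [[-21, -26, 0], 0.013, -1],
    [[-21, -26, 0], 0.013, -1],
    [[-21, -26, 0], 0.013, -1],
    [[-21, -26, 0], 0.013, -1],
    [[-21, -26, 0], 0.013, -1],
    [[-21, -26, 0], 0.013, -1]
  ]
}}

```text
clock: 43.2
position: [0.4356, -0.3357, 0.1285]
tool_rot: [-3.141, 0.0, -3.087]
force: [0.7, -1.0, -0.0]
grip_width: 0.0858
finger_force: 0.0
```

Request:
{"method": "arm_command", "body": {
  "commands": [
    [[-20, -23, 0], 0.006, -1],
    [[0, 0, 0], 0, -1],
    [[0, 0, 0], 0, -1],
    [[0, 0, 0], 0, -1]
  ]
}}

```text
clock: 43.6
position: [0.4172, -0.357, 0.1283]
tool_rot: [3.141, 0.0, -3.08]
force: [0.1, 0.1, -1.0]
grip_width: 0.0853
finger_force: 0.0
```

Run:
```python
from t2 import *
from st import st
st()
fs=[cam('side'),cam('scene')]; pickle.dump(fs,open('t6.pkl','wb'))
lids(fs,['yellow'])
for f in fs: print(disc(f,(.6247,-.1015),.102), disc(f,G['yellow']))
```

```text
t 43.6 pos [ 417.2 -357.   128.3] rot [ 3.141  0.    -3.08 ] F [ 0.1  0.1 -1. ] w 85.3 ff 0.0
q [ 0.62  0.54 -0.03  1.89  0.02  0.71  2.21]
yellow [ 4.11741e+02 -3.57417e+02  8.10000e-02] 343.9 238.0
yellow [ 4.15953e+02 -3.58932e+02  6.20000e-02] 25.9 246.0
(array([ 0.63455486, -0.10178687]), 184) (array([ 0.41339492, -0.35836502]), 94)
(array([ 0.63313632, -0.10316556]), 134) (array([ 0.41453947, -0.35950411]), 49)
```

Request:
{"method": "arm_command", "body": {
  "commands": [
    [[-2.5, -1, -20], 0, -1],
    [[0, 0, -20], 0, -1],
    [[0, 0, -20], 0, -1],
    [[0, 0, -20], 0, -1],
    [[0, 0, -20], 0, -1],
    [[0, 0, -15], 0, -1],
    [[0, 0, -5], 0, -1],
    [[0, 0, 0], 0, -1],
    [[0, 0, 0], 0, 0],
    [[0, 0, 0], 0, 0],
    [[0, 0, 0], 0, 0],
    [[0, 0, 0], 0, 0],
    [[0, 0, 0], 0, 0],
    [[0, 0, 0], 0, 0],
    [[0, 0, 0], 0, 0]
  ]
}}

```text
clock: 45.2
position: [0.4144, -0.3589, 0.0092]
tool_rot: [-3.141, 0.001, -3.081]
force: [-0.6, 0.9, 6.1]
grip_width: 0.0537
finger_force: 31.1
```

Run:
```python
from t2 import *
fs=pickle.load(open('t6.pkl','rb')); f0=pickle.load(open('f0.pkl','rb'))
def d2(f,q,z,th):
    u,v=proj(f,(*q,z)); im=f['image'].astype(int); Y,X=np.mgrid[:384,:512]
    w=(np.hypot(X-u,Y-v)<14)&(im.min(2)>th); k,l,s,c=cv2.connectedComponentsWithStats(w.astype(np.uint8)); i=1+np.argmax(s[1:,4]); return np.round(at(f,*c[i],z)[:2]*1e3,1),s[i,4]
for th in (190,205,220):
  for f,g in zip(fs,(f0['side'],f0['scene'])): 
    try: print(th,'placed',d2(f,(.6247,-.1015),.102,th),'orig',d2(g,(.436,-.222),.032,th))
    except Exception as e: print(th,e)
```

```text
190 placed (array([ 626.2, -101.8]), np.int32(73)) orig (array([ 446.3, -189.7]), np.int32(90))
190 placed (array([592.6, -87.2]), np.int32(130)) orig (array([ 435.5, -222.6]), np.int32(50))
205 placed (array([ 626. , -101.4]), np.int32(66)) orig (array([ 435.7, -222.1]), np.int32(82))
205 placed (array([ 626.9, -102.2]), np.int32(56)) orig (array([ 434.8, -222.2]), np.int32(45))
220 placed (array([ 627.9, -101.5]), np.int32(53)) orig (array([ 434.3, -220.6]), np.int32(58))
220 placed (array([ 627.4, -102.7]), np.int32(50)) orig (array([ 435. , -222.4]), np.int32(38))
```

Request:
{"method": "arm_command", "body": {
  "commands": [
    [[0, 0, 25], 0, 0],
    [[0, 0, 35], 0, 0],
    [[0, 0, 35], 0, 0],
    [[0, 0, 35], 0, 0],
    [[0, 0, 35], 0, 0],
    [[21, 26, 0], -0.013, 0],
    [[21, 26, 0], -0.013, 0],
    [[21, 26, 0], -0.013, 0],
    [[21, 26, 0], -0.013, 0],
    [[21, 26, 0], -0.012, 0],
    [[21, 26, 0], -0.012, 0],
    [[21, 26, 0], -0.012, 0],
    [[21, 26, 0], -0.012, 0],
    [[21, 26, 0], -0.012, 0],
    [[21.8, 23.4, 0], -0.012, 0],
    [[0, 0, 0], 0, 0],
    [[0, 0, -20], 0, 0],
    [[0, 0, 0], 0, 0],
    [[0, 0, 0], 0, 0]
  ]
}}

```text
clock: 47.1
position: [0.6245, -0.1017, 0.1537]
tool_rot: [-3.141, -0.0, 3.077]
force: [0.6, 0.2, -1.9]
grip_width: 0.0533
finger_force: 33.3
```

Now lower by 42.5 mm, release and clear off.

Request:
{"method": "arm_command", "body": {
  "commands": [
    [[0.8, 0.2, -20], 0, 0],
    [[0, 0, -12], 0, 0],
    [[0, 0, -6], 0, 0],
    [[0, 0, -4.5], 0, 0],
    [[0, 0, 0], 0, 0],
    [[0, 0, 0], 0, 0],
    [[0, 0, 0], 0, -0.5],
    [[0, 0, 0], 0, -0.5],
    [[0, 0, 0], 0, -0.5],
    [[0, 0, 20], 0, -0.5],
    [[0, 0, 30], 0, -1],
    [[0, 0, 30], 0, -1],
    [[-30, 0, 10], 0, -1],
    [[-30, 0, 0], 0, -1],
    [[-30, -10, 0], 0, -1],
    [[-30, -30, 0], 0, -1],
    [[-30, -30, 0], 0, -1],
    [[-30, -30, 0], 0, -1],
    [[0, 0, 0], 0, -1]
  ]
}}

```text
clock: 49.0
position: [0.4419, -0.205, 0.2012]
tool_rot: [-3.14, -0.001, 3.072]
force: [1.8, 0.5, 0.4]
grip_width: 0.0851
finger_force: 0.0
```

Run:
```python
from h import *
from st import st
st()
a=cam('scene')['image'][:,:,::-1];b=cam('side')['image'][:,:,::-1]
A=cv2.resize(a[120:290,195:415],(400,309),interpolation=cv2.INTER_CUBIC);B=cv2.resize(b[90:260,170:390],(400,309),interpolation=cv2.INTER_CUBIC)
cv2.imwrite('pics/fin.png',np.hstack([A,B]))
```

```text
t 49.0 pos [ 441.9 -205.   201.2] rot [-3.140e+00 -1.000e-03  3.072e+00] F [1.8 0.5 0.4] w 85.1 ff 0.0
q [0.31 0.34 0.   1.99 0.   0.81 1.81]
```

View pics/fin.png

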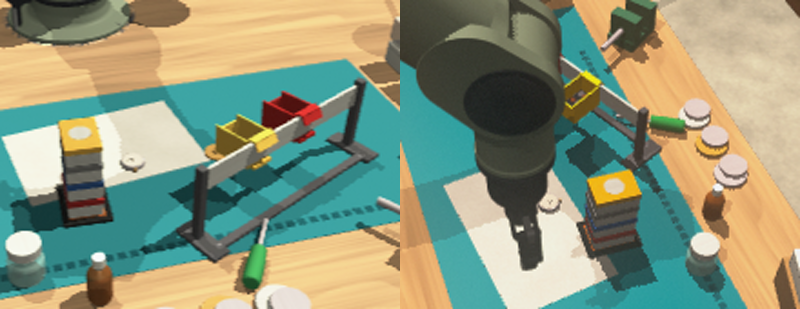

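The final picture shows both bins hanging with their feet under the rail, near (240,140) and (290,115) in the left half. The four tins stand in one column on the tray near (82,170), and nothing else appears disturbed.

```bash
python3 -c "
from workcell import ticket; print(ticket.job_done())"
```

```text
the job is handed in; nothing more can be done
None
```

I handed the job in at about 49 s of the 208 s allowed: both bins (red and yellow) hang flat on the rail with their feet tucked under it, and the four tins are stacked in one column on the orange field, aligned to within about 2 mm by camera (the top tin checked only by eye).

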